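# Dial the padlock open, pull its shackle and hand it over

## Task

The combination padlock in the black tray has been dialled up to its last number: turn its dial anticlockwise (seen from above), feeling the clicks, until the pointer clicks in at the raised white pip by the shackle, without running on to the click beyond the pip. Then, with the padlock still lying in its bay, pull the shackle fully open, and finish holding the open padlock by the gripper about 20 cm above the shelf, level with its dial facing up, ready to be handed over: do not let go of it. Leave the other things on the shelf as they are.

Things in the scene. Friction and masses are not known exactly. Their poses are not given: they have to be found in the camera images.
- lock_center (a point): centre of the steel padlock's body, 60 x 60 mm, 26 mm thick (whole lock 0.3 to 0.5 kg), lying flat and loose in its tray bay with 1.5 mm play, dial up, 21 mm above the shelf. Axes: shackle sticks out along -x, z up out of the dial face. Beside both y faces the tray has finger cut-outs 41 mm long (centred on the body), 30 mm wide, reaching down to 13 mm below this point
- dial_grip (a point): centre of the dial's round black knurled grip, 30 mm in diameter, 13.5 mm high (half-way up it, on the dial's axis, 24 mm above the padlock's centre). From 6.5 mm below this point down to the body's face lies the dial's skirt, 42 mm in diameter, with 12 graduations; a white pointer line runs on top of grip and skirt
- index_pip (a point): the small raised white pip on the padlock's face, 26 mm from the dial's axis towards the shackle (-x of the padlock): the mark that the pointer must stand at to open
- dial (a joint): angle of the dial in rad: 0 with the pointer at the pip, growing clockwise seen from above; starts about 0.9 to 2.3 clockwise of the pip. It clicks into 12 notches 0.524 rad apart and settles into the nearest when let go (under 0.1 N m over a crest). Only within 0.1 of 0 can the shackle come out, else it is locked solid; with the shackle out the dial cannot turn
- bow (a point): middle of the shackle's half-round bow: centre of its 8 mm steel rod at the U's far end, 84 mm from the padlock's centre along -x while shut, at the same height, 13 mm above the tray floor. Legs parallel to x, 32 mm clear between them. Free for fingers: 42 mm along x inside the U, 53 mm outside the bow (to a wall 26 mm above the shelf), 38 mm beside each leg
- shackle (a joint): how far the shackle is drawn out of the body along the padlock's -x, in m: 0 shut (2 mm of play while locked), 0.020 fully open (hard stop). It slides against about 3 N of friction and stays where it is left
- tray: fixed tray of hard black plastic, 200 x 200 mm, origin at the centre of its underside, x and y parallel to the padlock's. The padlock's centre lies at x +53, y -30 mm in it; a second bay along its +y side holds the hasp. Walls 26 mm high, floor 8 mm thick
- hasp: bystander: loose steel hasp, 113 x 36 x 7 mm, lying in the tray's other bay; origin under its middle
- pie_dish: bystander: wide glazed pie dish, 252 mm across, 46 mm high; origin at the centre of its underside
- jar: bystander: frosted glass jar with clip-on lid, 92 mm across, 115 mm high; origin at the centre of its underside
- shell_guard: bystander: curved clear plastic shell guard, a half tube 178 mm wide (x), 170 mm long (y), 76 mm high, standing on its long edges; origin at the centre of its underside
- fork: bystander: silver dessert fork 180 mm long lying along its x; origin near its middle
- brush: bystander: cleaning brush lying along its x; origin near its middle
Things that resemble listed ones, but are neither listed nor needed, are in the scene too. Of the things shaped like the part that bears lock_center, the bare steel one is meant.

How it is judged (in metres and radians):
On the way, in this order (a step that is already met when the one before it is completed fails the run):
1. the dial stands in the notch at the pip, the shackle still shut (value of joint dial between -0.12 and 0.12 rad and value of joint shackle below 0.004 m), for 0.2 s.
2. the shackle is pulled open while the padlock lies in its bay (value of joint shackle above 0.016 m and height (world z) of lock_center below 0.06 m), for 0.2 s.
At the end, for the whole second after the job is handed in: The padlock is held still (under 50 mm/s) in the fingers, its centre over 150 mm above the shelf, level within 0.35 rad with the dial up, its shackle drawn out over 15 of its 20 mm, and it rests on nothing else (height (world z) of lock_center above 0.15 m and angle between lock_center's own z axis and vertical below 0.35 rad and value of joint shackle above 0.015 m and contact force between padlock and the fingers above 1 N and contact force between padlock and tray below 0.1 N and linear speed of padlock below 0.05 m/s); the arm keeps its last pose, push and grip.
It fails at once if the dial is run past the pip to the next click (value of joint dial below -0.42 rad).
It fails at once if the dial is turned the wrong way round, past the side opposite the pip (value of joint dial above 3.4 rad).
It fails at once if a bystander is moved by more than 30 mm (distance of any of hasp, pie_dish, jar, shell_guard, fork, brush from where it was at the start of the episode above 0.03 m).
It also fails if it takes over 72 s, if anything falls off the work surface, if the arm or the gripper's body presses on something with over 40 N, if the wrist force passes 120 N, or if a joint passes its speed limit or range.

## Robot

A 7-joint arm with a two-finger parallel gripper is mounted at the origin on the work surface. World frame = base frame: x ahead of the robot, y to its left, z up, the work surface at z = 0. Lengths are in mm, angles in rad, forces in N, time in s.
With the tool pointing down it reaches from about 425 to 825 mm from the base axis. Payload 3.6 kg.
Tool frame: the origin (TCP) lies between the finger pads; the fingertips stand 19 mm ahead of it and the grasp point (between the pads) is the TCP; z points along the fingers, y is the line along which they close (so a half turn about z gives the same grasp; the last joint's range is limited). The gripper opens to 93 mm and grips with 3 to 60 N. Pads are 15 mm wide; open, the fingers measure 128 mm over their backs; the gripper's body (75 mm by 188 mm) begins 65 mm behind the grasp point.
Start: joints at [-1.327, 0.615, -0.013, 1.423, 0.008, 1.103, -0.04], TCP at [173.216, 626.464, 206.14] pointing down, gripper open.
Joint ranges: [-3.12, 3.12], [-0.3, 2.06], [-1.34, 1.32], [0.26, 2.42], [-1.36, 4.5], [0.01, 1.98], [-2.84, 2.84]. Speed limits (rad/s): [2.79, 2.79, 3.14, 3.14, 3.14, 3.14, 3.14].

## Interface

Orientations are given as a unit quaternion [w, x, y, z].
In Python, from rig import r gives the robot as it stands. The module is installed in compiled form; this text tells all that it offers.
- The arm moves only by the tool apply_moves, never from a script. Its argument "deltas" is text: rows parted by semicolons, each of 5 numbers parted by spaces: the shift along the tool's x, y, z in m, then the turn about the tool's z in rad, then the opening, from 0 (shut) to 1 (fully open). In form: tx ty tz roll jaw; .... A call has 1 to 12 rows; each row is the pose to reach, as a shift and turn from the pose commanded when the call began, along the tool's axes at that moment; what a row does not reach only later rows make up. A row lasts 1/12 s, in which the tool goes at most 41.7 mm and 7.16 degrees, less where a joint would pass 70% of its speed; a pose out of reach is approached as far as the arm can. A call with a gripper value outside its range is refused whole. The fingers move at their own pace and stop on an object; "force" is the grip in N (left out, the last holds). Time passes only in rows, so rows that repeat a pose let the fingers close. It gives the time, the measured TCP pose, the force, the opening and the grip force at its end, in the units of the state.
- r.observe(): the state, without advancing time (a new reading comes with each control period).
- r.read_camera(name): name is "scene" or "top" or "wrist"; returns (picture, depth): 420x560x3 uint8, red, green, blue; 420x560 float32, mm along the optical axis (not along the pixel's ray), 0 where there is no reading.
- r.get_calibration(name): a dict with "fx", "fy", "cx", "cy" (pixels), "eye" and "attitude" of the camera in the world; the wrist camera has in their place "hand_eye" (4x4, takes a point from camera to tool coordinates, whose origin is the TCP and whose axes are the flange's). Camera axes: x right, y down, z forward; pixel columns grow to the right and rows downward; lengths in mm; the calibration is good to about 2 mm. A picture is of the moment at which its call begins: read the wrist's pose just before it. get_calibration takes no time and is no camera call.
- r.finish_job(): hands the job in; it is judged then, once.
Trained networks look in the newest picture that a camera, given by its name, has taken for a name from the list of things; names that differ only in an ending like _2 or _b are one class to them, and where a whole thing is asked for, a point or a joint stands for the part that bears it (a point fixed in the world has none). Each returns a list of dicts, best first, with "score" (0 to 1); they miss things now and then, are a little off and sometimes report something else, mostly with a low value. They report only what shows in the picture. A call takes as long as a camera call. They do not tell look-alikes from the thing itself.
- r.find_in(camera, name): "point" ([x, y, z] in mm, in the coordinates of the camera as it stood for that picture, good to about 4 mm: the middle of the surface that is visible of it).
- r.landmark_of(camera, name): "point" ([x, y, z] in mm, in the coordinates of the camera as it stood for that picture, good to about 4 mm: a listed point, or the origin of a listed thing).
The state is a dict: "t": time; "joint_positions": joint angles; "joint_vel": joint speeds; "tau": joint torques, N m; "tool_pos": TCP position; "ee_rot": TCP orientation; "force": force on the tool from outside, world axes, zero at the start; "wrist_torque": the same for the moment, N m; "width": finger opening in mm; "grip_force": force on a finger pad.
Only numpy, scipy, OpenCV 4.12 (cv2) and the standard library are available. Lean on these libraries where they do the work, as an engineer would, in place of code of your own. Each camera call takes 0.05 s, during which the arm holds its last target. There are 200 camera calls.

## Working session

There is one attempt and no reset: what is moved stays moved. The work goes in short steps, Python scripts to look and compute and a tool call to move; the robot and the scene stay as the last step left them, time stands still between calls to the robot, and variables do not carry over. Pictures are saved under pics/ and viewed, at most 10 in all, crops included, and the job is handed in when it is done.

Besides the shell and the picture viewer there is one more tool, called after "Call:" as name(argument=value, ...) on one line, values as JSON. apply_moves: Moves the arm, as the interface text tells. Its arguments: {"type":"object","properties":{"deltas":{"type":"string"},"force":{"type":"number"}},"required":["deltas"]}

```bash
mkdir -p pics
cat > h.py <<'E'
import numpy as np, cv2
from rig import r
from scipy.spatial.transform import Rotation as R
def q2m(q): return R.from_quat([q[1],q[2],q[3],q[0]]).as_matrix()
def T(cam):
    c=r.get_calibration(cam); M=np.eye(4)
    if cam=="wrist":
        s=r.observe(); M[:3,:3]=q2m(s["ee_rot"]); M[:3,3]=s["tool_pos"]; return M@np.array(c["hand_eye"])
    a=np.array(c["attitude"]); M[:3,:3]=a if a.shape==(3,3) else q2m(a); M[:3,3]=c["eye"]; return M
def K(cam):
    c=r.get_calibration(cam); return c["fx"],c["fy"],c["cx"],c["cy"]
def w(M,p): return (M[:3,:3]@np.array(p)+M[:3,3])
def px(cam,M,p):
    fx,fy,cx,cy=K(cam); q=M[:3,:3].T@(np.array(p)-M[:3,3]); return [round(fx*q[0]/q[2]+cx),round(fy*q[1]/q[2]+cy)]
def unp(cam,M,u,v,z):
    fx,fy,cx,cy=K(cam); d=M[:3,:3]@np.array([(u-cx)/fx,(v-cy)/fy,1]); return M[:3,3]+d*(z-M[2,3])/d[2]
E
python3 - <<'E'
from h import *
print({k:np.round(v,3) for k,v in r.observe().items()})
for cam in ["top","scene"]:
    M=T(cam);im,d=r.read_camera(cam); cv2.imwrite(f"pics/{cam}0.png",im[:,:,::-1])
    for n in ["lock_center","dial_grip","index_pip","bow","tray","hasp","pie_dish","jar","shell_guard","fork","brush"]:
        for o in r.landmark_of(cam,n)[:3]:
            p=w(M,o["point"]); print(cam,n,round(o["score"],2),p.round(),px(cam,M,p))
E
```

```text
{'t': np.float64(0.0), 'joint_positions': array([-1.327,  0.616, -0.013,  1.425,  0.008,  1.103, -0.04 ]), 'joint_vel': array([ 0.004, -0.   ,  0.001,  0.001,  0.   , -0.   , -0.003]), 'tau': array([-0.0000e+00, -4.5894e+01,  2.0900e-01, -1.6575e+01, -6.1000e-02,
        2.0000e-02,  0.0000e+00]), 'tool_pos': array([173.045, 625.719, 204.99 ]), 'ee_rot': array([-0.   ,  0.135,  0.991, -0.001]), 'force': array([ 0.69 ,  0.363, -0.297]), 'wrist_torque': array([ 0.038, -0.01 ,  0.019]), 'grip_force': np.float64(0.0), 'width': np.float64(92.858)}
top lock_center 0.89 [590.  76.  21.] [256, 182]
top lock_center 0.82 [320. 158.  17.] [228, 269]
top lock_center 0.7 [568. -94.  14.] [310, 189]
top dial_grip 0.67 [594.  82.  45.] [253, 179]
top dial_grip 0.59 [567. -84.  33.] [307, 188]
top dial_grip 0.45 [318. 159.  34.] [227, 270]
top index_pip 0.86 [330. 135.  30.] [235, 265]
top index_pip 0.78 [566.  77.  36.] [255, 188]
top index_pip 0.65 [ 573. -115.   25.] [317, 187]
top bow 0.61 [ 568. -171.   15.] [335, 189]
top bow 0.58 [506.  68.  26.] [258, 208]
top bow 0.4 [344.  75.  12.] [256, 
[... 840 characters left out ...]
27.] [267, 251]
scene bow 0.5 [ 571. -171.   13.] [252, 268]
scene bow 0.47 [511.  64.  24.] [297, 201]
scene bow 0.4 [343.  80.  15.] [261, 167]
scene tray 0.89 [536.  99.   2.] [311, 204]
scene tray 0.4 [567.  78.  38.] [314, 208]
scene hasp 0.62 [538. 100.   2.] [311, 204]
scene hasp 0.6 [594.  81.  19.] [321, 217]
scene hasp 0.55 [527. 169.   7.] [324, 187]
scene pie_dish 0.87 [455. 499.   2.] [376, 117]
scene jar 0.64 [ 651. -408.   -2.] [206, 351]
scene jar 0.16 [380. 296.  -6.] [317, 139]
scene shell_guard 0.73 [ 372. -521.    1.] [105, 306]
scene shell_guard 0.68 [ 444. -307.    2.] [185, 271]
scene fork 0.58 [ 446. -304.    1.] [186, 271]
scene brush 0.88 [378. 299.  -3.] [318, 138]
```

View pics/top0.png

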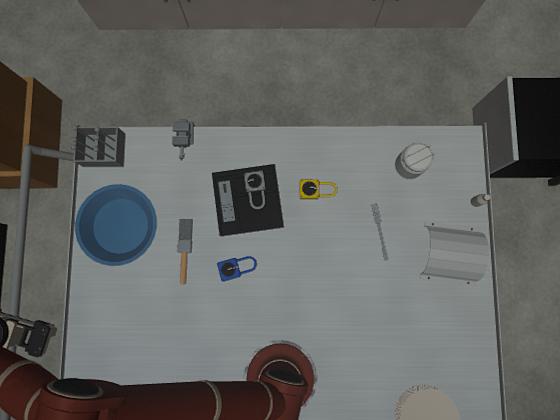

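View pics/scene0.png

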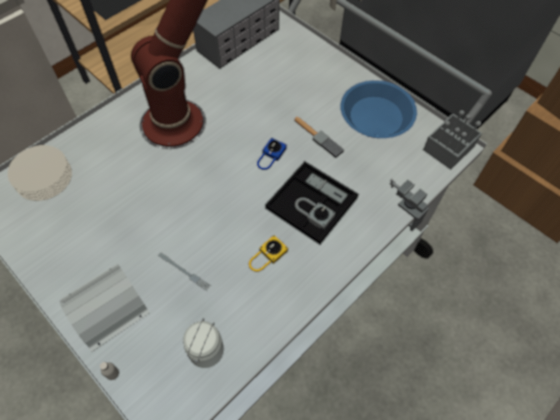

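Steel (top 256,182) is the bare one lying in the black tray. The blue one (228,269) and the yellow one (310,189) are decoys. I'll move over the tray and confirm with a wrist crop.

Call:
apply_moves(deltas="-0.55 -0.415 -0.06 1.15 1;-0.55 -0.415 -0.06 1.15 1;-0.55 -0.415 -0.06 1.15 1;-0.55 -0.415 -0.06 1.15 1;-0.55 -0.415 -0.06 1.15 1;-0.55 -0.415 -0.06 1.15 1;-0.55 -0.415 -0.06 1.15 1;-0.55 -0.415 -0.06 1.15 1;-0.55 -0.415 -0.06 1.15 1;-0.55 -0.415 -0.06 1.15 1;-0.55 -0.415 -0.06 1.15 1;-0.55 -0.415 -0.06 1.15 1")

```text
t: 2.2
tool_pos: [477.4, 229.9, 250.1]
ee_rot: [0.0, 0.652, 0.759, 0.0]
force: [1.2, -0.3, 0.3]
width: 93.1
grip_force: 0.0
```

Run:
```python
from h import *
s=r.observe();print({k:np.round(v,3) for k,v in s.items() if k in("t","tool_pos","ee_rot","joint_positions")}); print(np.round(r.get_calibration("wrist")["hand_eye"],3))
m=q2m(s["ee_rot"]);print("to lock in tool",(m.T@(np.array([592,79,250])-s["tool_pos"])).round(1),"tool y angle",np.arctan2(m[1,1],m[0,1]))
```

```text
{'t': np.float64(2.2), 'joint_positions': array([-0.738,  0.399,  0.361,  1.714, -0.158,  1.057, -0.174]), 'tool_pos': array([477.408, 229.851, 250.083]), 'ee_rot': array([0.   , 0.652, 0.759, 0.   ])}
[[ 1.00000e-03 -9.56000e-01 -2.93000e-01  8.16770e+01]
 [ 1.00000e+00  0.00000e+00  1.00000e-03  3.32000e-01]
 [-1.00000e-03 -2.93000e-01  9.56000e-01 -1.78733e+02]
 [ 0.00000e+00  0.00000e+00  0.00000e+00  1.00000e+00]]
to lock in tool [-1.664e+02  9.050e+01  1.000e-01] tool y angle 0.1515984067726111
```

Call:
apply_moves(deltas="-0.166 0.09 0 0 1;-0.166 0.09 0 0 1;-0.166 0.09 0 0 1;-0.166 0.09 0 0 1;-0.166 0.09 0 0 1;-0.166 0.09 0 0 1;-0.166 0.09 0 0 1;-0.166 0.09 0 0 1")

```text
t: 2.87
tool_pos: [589.9, 82.4, 249.3]
ee_rot: [-0.001, 0.651, 0.759, 0.0]
force: [-0.4, 0.7, -0.5]
width: 93.0
grip_force: 0.0
```

```bash
cat > look.py <<'E'
from h import *
import sys
s=r.observe(); m=q2m(s["ee_rot"]); M=T("wrist"); im,d=r.read_camera("wrist"); np.savez("last.npz",im=im,d=d,M=M)
cv2.imwrite(f"pics/{sys.argv[1]}.png",im[:,:,::-1])
print(s["t"],s["tool_pos"].round(1),"tool y ang",np.arctan2(m[1,1],m[0,1]),"q",s["joint_positions"].round(2))
for n in sys.argv[2:]:
    for o in r.landmark_of("wrist",n)[:2]:
        p=w(M,o["point"]); print(n,round(o["score"],2),p.round(1),px("wrist",M,p),"tool",(m.T@(p-s["tool_pos"])).round(1))
E
python3 look.py w1 lock_center dial_grip index_pip bow tray
```

```text
2.8667 [589.9  82.4 249.3] tool y ang 0.15277078149527934 q [-0.41  0.51  0.38  1.53 -0.2   1.14  0.16]
lock_center 0.94 [591.6  75.7  16.5] [279, 176] tool [ -7.2   0.9 232.8]
lock_center 0.88 [572.3 -88.8  11.1] [244, 298] tool [-166.9  -43.2  238. ]
dial_grip 0.75 [593.7  78.7  41.6] [282, 178] tool [ -4.6   3.4 207.7]
dial_grip 0.59 [320.6 155.   30.1] [24, 61] tool [ 112.4 -254.9  219.7]
index_pip 0.98 [ 570.3 -113.9   23.8] [239, 321] tool [-191.4  -49.1  225.2]
index_pip 0.61 [565.1  73.8  33.9] [255, 177] tool [ -5.1 -25.6 215.5]
bow 0.85 [508.3  63.1  19.2] [204, 176] tool [ -7.  -83.3 230.1]
bow 0.62 [342.3  74.9  15.3] [56, 142] tool [  29.9 -245.6  234.2]
tray 0.92 [533.6 100.1  -1.6] [233, 144] tool [ 25.6 -52.7 251.1]
```

View pics/w1.png

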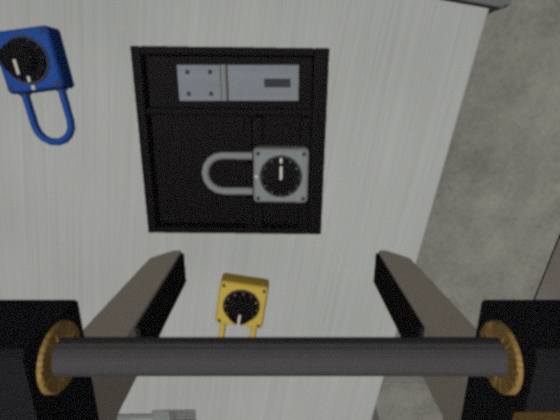

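Run:
```python
from h import *
L=np.load("last.npz");im=L["im"];M=L["M"]
cv2.imwrite("pics/c1.png",cv2.resize(im[130:220,190:320],None,fx=6,fy=6,interpolation=cv2.INTER_CUBIC)[:,:,::-1])
hsv=cv2.cvtColor(im,cv2.COLOR_RGB2GRAY)
# tray outline (black) at z=26
b=(hsv<60).astype(np.uint8);b[250:]=0;b[:,:120]=0
b=cv2.morphologyEx(b,cv2.MORPH_CLOSE,np.ones((25,25)))
c=max(cv2.findContours(b,0,1)[0],key=cv2.contourArea)
P=np.array([unp("wrist",M,*p[0],26)[:2] for p in c],np.float32)
print(cv2.minAreaRect(P))
```

```text
((536.0325317382812, 101.7310791015625), (197.2617645263672, 196.8932342529297), 8.170674324035645)
```

View pics/c1.png

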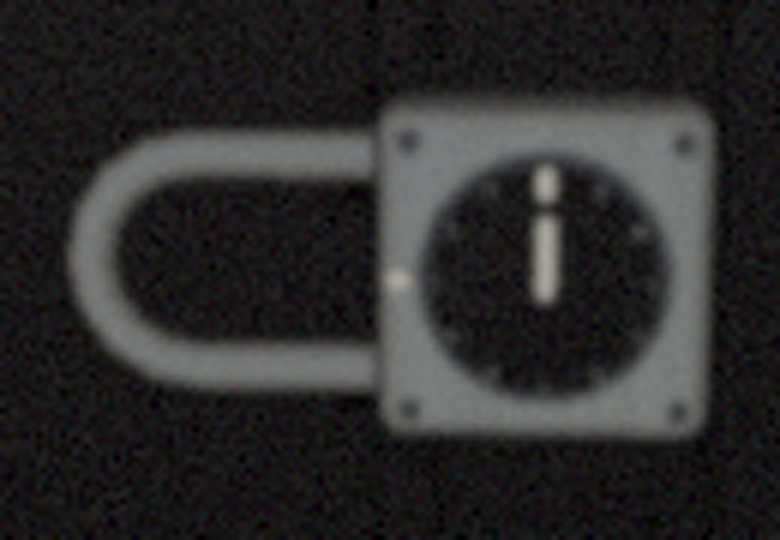

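Bare steel lock confirmed. The pip is on the left at crop (398,280) and the pointer points up at (545,185), so the dial reads 1.57 rad clockwise: three notches to turn anticlockwise.

Run:
```python
from h import *
L=np.load("last.npz");M=L["M"]
print("dial",unp("wrist",M,190+545/6,130+275/6,39),"bow",unp("wrist",M,190+92/6,130+258/6,23))
s=r.observe();m=q2m(s["ee_rot"])
for p in ([592.7,79.6,62],unp("wrist",M,190+545/6,130+275/6,39)): print((m.T@(np.array(p)-s["tool_pos"])).round(1))
```

```text
dial [592.4618839   80.51195239  39.        ] bow [509.87371909  67.4935762   23.        ]
[ -2.9   2.3 187.7]
[ -2.    2.2 210.7]
```

Call:
apply_moves(deltas="-0.0024 0.0022 0.03 0.8 1;-0.0024 0.0022 0.06 0.8 1;-0.0024 0.0022 0.09 0.8 1;-0.0024 0.0022 0.11 0.8 1;-0.0024 0.0022 0.13 0.8 1;-0.0024 0.0022 0.15 0.8 1;-0.0024 0.0022 0.17 0.8 1;-0.0024 0.0022 0.18 0.8 0.6;-0.0024 0.0022 0.188 0.8 0.6;-0.0024 0.0022 0.188 0.8 0.6;-0.0024 0.0022 0.188 0.8 0.6")

```text
t: 4.08
tool_pos: [593.5, 78.8, 62.1]
ee_rot: [0.0, 0.895, 0.445, 0.0]
force: [1.2, -0.1, 0.8]
width: 70.8
grip_force: 0.0
```

Call:
apply_moves(deltas="0 0 0 0 0.3;0 0 0 0 0.2;0 0 0 0 0.2;0 0 0 0 0.2;0 0 0 0 0.2;0 0 0 0 0.2;0 0 0 0 0.2;0 0 0 0 0.2", force=25)

```text
t: 4.75
tool_pos: [593.0, 78.7, 61.5]
ee_rot: [0.0, 0.896, 0.445, -0.0]
force: [-0.0, 0.2, 0.1]
width: 20.5
grip_force: 0.0
```

```bash
python3 look.py w2 lock_center dial_grip; python3 -c "
from rig import r;s=r.observe();print(s['width'],s['grip_force'],s['wrist_torque'],s['force'])"
```

```text
4.75 [593.   78.7  61.5] tool y ang -0.6489617050597649 q [-0.46  0.75  0.49  1.74 -0.48  0.77 -0.38]
lock_center 0.6 [594.3  76.3  19.1] [282, 231] tool [-1.1  2.6 42.5]
dial_grip 0.67 [599.3  82.6  41.7] [283, 231] tool [ 6.9  2.7 19.8]
18.527200345068017 0.0 [-0.05615922  0.15249467 -0.00298465] [0.08171356 0.51561061 0.70626259]
```

View pics/w2.png

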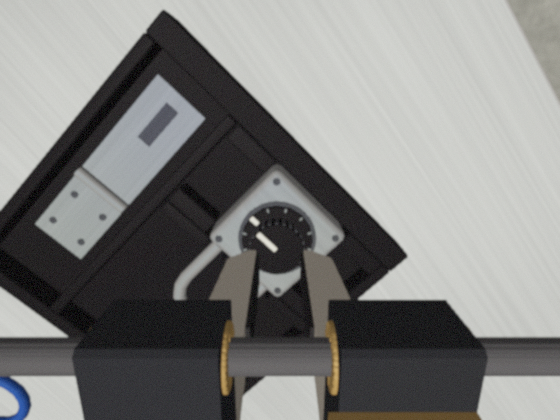

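Run:
```python
from h import *
L=np.load("last.npz");M=L["M"];d=L["d"];fx,fy,cx,cy=K("wrist");s=r.observe();m=q2m(s["ee_rot"]);print(fx,cx,cy)
for u,v in [(277,238),(268,243),(262,236),(290,235),(277,225),(250,222),(277,180),(325,238),(240,262),(318,262),(252,258),(308,258),(240,280),(277,250),(277,258)]:
    z=np.median(d[v-1:v+2,u-1:u+2]); p=w(M,[(u-cx)/fx*z,(v-cy)/fy*z,z]); print(u,v,p.round(1),(m.T@(p-s["tool_pos"])).round(1))
```

```text
371.76872873025223 279.3439345192004 207.01356660525622
277 238 [596.5  84.6  51.8] [ 6.8 -0.8  9.7]
268 243 [591.   85.5  52.7] [ 4.2 -5.7  8.8]
262 236 [591.   90.8  52.9] [ 8.4 -8.9  8.6]
290 235 [603.3  81.9  52.3] [8.7 6.3 9.2]
277 225 [600.9  90.5  51.5] [14.2 -0.8 10. ]
250 222 [586.8  97.6  38.5] [ 11.4 -16.3  22.9]
277 180 [613.6 107.2  34.7] [35.2 -0.8 26.8]
325 238 [614.9  61.8  34. ] [-0.3 27.7 27.4]
240 262 [584.9  96.6  87.3] [  9.4 -17.2 -25.9]
318 262 [612.9  75.4  87.3] [  9.4  17.9 -25.8]
252 258 [589.   93.5  83.1] [  9.4 -12.1 -21.6]
308 258 [609.6  78.   83.2] [  9.4  13.7 -21.7]
240 280 [586.2  95.5 104.1] [  9.3 -15.6 -42.7]
277 250 [592.3  79.   52. ] [-0.2 -0.8  9.5]
277 258 [589.3  75.1  51.8] [-5.1 -0.8  9.7]
```

Run:
```python
from h import *
L=np.load("last.npz");im=L["im"]
cv2.imwrite("pics/c2.png",cv2.resize(im[160:310,190:370],None,fx=4,fy=4,interpolation=cv2.INTER_CUBIC)[:,:,::-1])
```

```text
(no output)
```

View pics/c2.png

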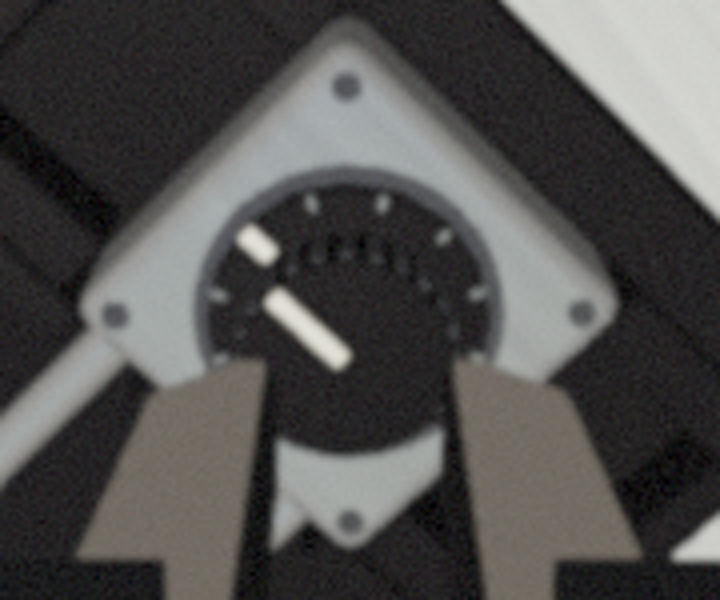

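Run:
```python
from h import *
L=np.load("last.npz");M=L["M"];d=L["d"];fx,fy,cx,cy=K("wrist");s=r.observe();m=q2m(s["ee_rot"])
for u,v in [(252,250),(252,251),(252,252),(252,254),(246,250),(246,252),(246,254),(258,254),(258,262),(258,275),(256,246),(150,310),(150,330),(400,320),(277,350)]:
    z=d[v,u]; p=w(M,[(u-cx)/fx*z,(v-cy)/fy*z,z]); print(u,v,(m.T@(p-s["tool_pos"])).round(1))
print(s["width"],(s["tool_pos"]).round(1))
```

```text
252 250 [ -0.2 -14.5   9.4]
252 251 [  9.5 -12.7 -14. ]
252 252 [  9.3 -12.6 -14.6]
252 254 [  9.2 -12.5 -16.8]
246 250 [ -6.  -19.1  22.8]
246 252 [  9.4 -15.5 -14.8]
246 254 [  9.1 -15.3 -16.6]
258 254 [  7.3  -9.9 -12.5]
258 262 [  6.3  -9.5 -19.5]
258 275 [  1.   -9.5 -22.2]
256 246 [  2.6 -12.2   8.4]
150 310 [  36.1  -28.2 -106.7]
150 330 [  35.8  -26.  -113.5]
400 320 [  36.    25.9 -110.4]
277 350 [ 3.070e+01 -1.000e-01 -1.132e+02]
18.527200345068017 [593.   78.7  61.5]
```

Depth shows the real fingertips sit about 13 mm behind the reported TCP, not 19 mm ahead, so they closed above the dial (top at z≈52). I'll reopen and go about 33 mm lower.

Call:
apply_moves(deltas="0 -0.001 0 0 0.6;0 -0.001 0 0 0.6;0 -0.001 0 0 0.6;0 -0.001 0 0 0.6;0 -0.001 0 0 0.6;0 -0.001 0 0 0.6;0 -0.001 0.01 0 0.6;0 -0.001 0.02 0 0.6;0 -0.001 0.028 0 0.6;0 -0.001 0.0325 0 0.6;0 -0.001 0.0325 0 0.6")

```text
t: 5.82
tool_pos: [590.9, 79.3, 27.1]
ee_rot: [-0.001, 0.896, 0.445, -0.002]
force: [0.6, -0.4, 1.2]
width: 55.7
grip_force: 0.0
```

Call:
apply_moves(deltas="0 0 0 0 0.2;0 0 0 0 0.2;0 0 0 0 0.2;0 0 0 0 0.2;0 0 0 0 0.2;0 0 0 0 0.2;0 0 0 0 0.2;0 0 0 0 0.2;0 0 0 0 0.2", force=25)

```text
t: 6.57
tool_pos: [592.2, 79.5, 29.4]
ee_rot: [-0.0, 0.896, 0.445, 0.0]
force: [-1.2, 0.7, 3.9]
width: 29.1
grip_force: 25.0
```

Call:
apply_moves(deltas="0 0 0 -0.1 0.2;0 0 0 -0.2 0.2;0 0 0 -0.3 0.2;0 0 0 -0.4 0.2;0 0 0 -0.5 0.2;0 0 0 -0.6 0.2;0 0 0 -0.7 0.2;0 0 0 -0.8 0.2;0 0 0 -0.9 0.2;0 0 0 -1.0 0.2;0 0 0 -1.05 0.2;0 0 0 -1.05 0.2")

```text
t: 7.57
tool_pos: [591.7, 79.5, 29.4]
ee_rot: [-0.001, 0.552, 0.834, 0.0]
force: [-2.6, 0.4, 5.2]
width: 29.1
grip_force: 25.0
```

```bash
python3 look.py w3
python3 - <<'E'
from h import *
s=r.observe();print(s["force"],s["wrist_torque"],s["width"])
L=np.load("last.npz");im=L["im"]
cv2.imwrite("pics/c3.png",cv2.resize(im[150:330,180:380],None,fx=3,fy=3,interpolation=cv2.INTER_CUBIC)[:,:,::-1])
E
```

```text
7.5667 [591.7  79.5  29.4] tool y ang 0.4021469041547569 q [-0.27  0.75  0.17  1.76 -0.2   0.65  0.41]
[-1.97209327  0.17711876  6.87856909] [ 0.17516438  0.62181661 -0.02598037] 29.14523497851993
```

View pics/c3.png

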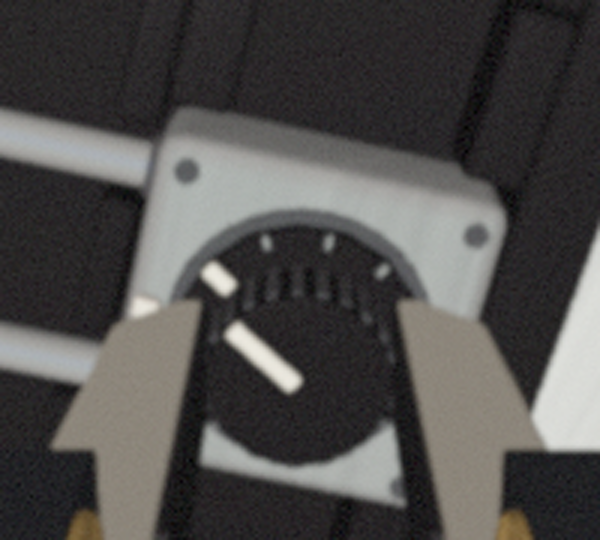

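The pointer moved with the fingers and is one notch from the pip (crop pip 145,305; pointer 220,278). One more notch to go.

Call:
apply_moves(deltas="0 0 0 -0.08 0.2;0 0 0 -0.16 0.2;0 0 0 -0.24 0.2;0 0 0 -0.32 0.2;0 0 0 -0.4 0.2;0 0 0 -0.46 0.2;0 0 0 -0.52 0.2;0 0 0 -0.52 0.2;0 0 0 -0.52 0.2")

```text
t: 8.37
tool_pos: [591.5, 79.1, 29.3]
ee_rot: [-0.001, 0.32, 0.947, -0.0]
force: [-2.2, -0.3, 4.7]
width: 29.1
grip_force: 25.0
```

Call:
apply_moves(deltas="0 0 0 0 0.6;0 0 0 0 0.6;0 0 0 0 0.6;0 0 0 0 0.6;0 0 0 0 0.6;0 0 -0.01 0 0.6;0 0 -0.03 0 0.6;0 0 -0.06 0 0.6;0 0 -0.1 0.5 0.6;0 0 -0.13 0.75 0.6;0 0 -0.13 0.75 0.6")

```text
t: 9.28
tool_pos: [597.0, 79.7, 167.0]
ee_rot: [0.006, 0.493, 0.87, 0.005]
force: [1.2, 0.5, 0.3]
width: 55.6
grip_force: 0.0
```

```bash
python3 look.py w4 bow lock_center
python3 - <<'E'
from h import *
L=np.load("last.npz");im=L["im"]
cv2.imwrite("pics/c4.png",cv2.resize(im[90:290,120:400],None,fx=2.8,fy=2.8,interpolation=cv2.INTER_CUBIC)[:,:,::-1])
E
```

```text
9.2833 [597.   79.7 167. ] tool y ang 0.5394768344720712 q [-0.27  0.57  0.16  1.64 -0.11  0.92  0.47]
bow 0.74 [510.7  63.2  18.9] [182, 153] tool [ 30.9 -84.6 146.8]
bow 0.66 [344.9  74.5  12.3] [6, 36] tool [ 125.8 -221.2  151. ]
lock_center 0.88 [593.   75.3  19.3] [270, 189] tool [ -1.   -7.8 147.6]
lock_center 0.68 [569.5 -91.8  10. ] [168, 310] tool [-132.2 -113.9  156.2]
```

View pics/c4.png

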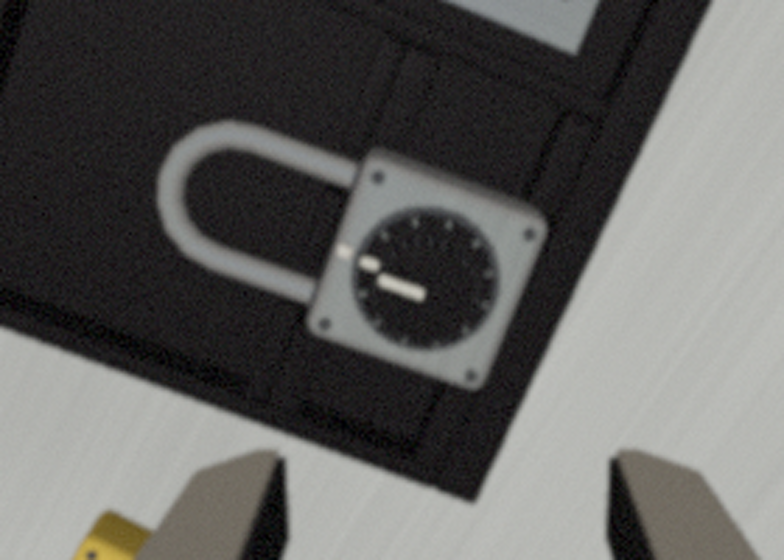

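The pointer stands at the pip (crop 370,265 against the pip at 343,250). Next is the bow.

Call:
apply_moves(deltas="0 0 0 0.4 0.6;0 0 0 0.4 0.4;0 0 0 0.4 0.25;0 0 0 0.4 0.25;0 0 0 0.4 0.25;0 0 0 0.4 0.25")

```text
t: 9.93
tool_pos: [591.6, 79.3, 158.2]
ee_rot: [-0.001, 0.652, 0.758, -0.001]
force: [0.9, 0.7, -0.8]
width: 26.7
grip_force: 0.0
```

```bash
python3 look.py w5 bow
python3 - <<'E'
from h import *
L=np.load("last.npz");im=L["im"];M=L["M"];s=r.observe();m=q2m(s["ee_rot"]);print(s["width"])
print("pred bow tool",(m.T@(np.array([509.4,68,34-0])-s["tool_pos"])).round(1))
# bow: steel pixels in the tray; leftmost extent
g=cv2.cvtColor(im,cv2.COLOR_RGB2GRAY); u0,v0=px("wrist",M,[509.5,68,21]); print(u0,v0)
b=(cv2.GaussianBlur(g,(3,3),0)>75).astype(np.uint8); n,l,st,ce=cv2.connectedComponentsWithStats(b)
k=l[v0-3:v0+4,u0-3:u0+4]; k=np.bincount(k[k>0]).argmax(); print(st[k])
x,y,ww,h,_=st[k]; row=np.where(l[v0]==k)[0]; print(row[:14])
ys=np.where(l[:,u0+12]==k)[0]; print(ys.min(),ys.max())
uu=row[0]+ (np.where(np.diff(row)>1)[0][0] if (np.diff(row)>1).any() else 0)/2; vv=(ys.min()+ys.max())/2
p=unp("wrist",M,uu,vv,23); print(p,(m.T@(p-s["tool_pos"])).round(1))
E
```

```text
9.9333 [591.6  79.3 158.2] tool y ang 0.14992363168155504 q [-0.33  0.59  0.26  1.65 -0.18  0.93  0.15]
bow 0.83 [511.7  60.6  19.3] [187, 197] tool [ -6.5 -81.5 139.1]
bow 0.62 [ 566.1 -176.5   18.1] [220, 413] tool [-249.1  -63.1  140.2]
23.83714357887608
pred bow tool [  1.1 -83.1 124.7]
184 189
[ 180  156  136   73 4707]
[180 181 182 183 184 185 186 187 188 189 245 246 247 248]
168 216
[510.37595589  66.23335929  23.        ] [ -0.8 -82.4 135.7]
```

Call:
apply_moves(deltas="0 -0.04 0 0 0.25;0 -0.083 0.02 0 0.25;0 -0.083 0.05 0 0.25;0 -0.083 0.08 0 0.25;0 -0.083 0.11 0 0.25;0 -0.083 0.13 0 0.25;0 -0.083 0.145 0 0.25;0 -0.083 0.152 0 0.25;0 -0.083 0.156 0 0.25;0 -0.083 0.156 0 0.25")

```text
t: 10.87
tool_pos: [510.1, 67.1, 2.8]
ee_rot: [-0.0, 0.653, 0.757, -0.0]
force: [0.5, -0.6, 0.1]
width: 23.2
grip_force: 0.0
```

Tip z is now about 15. I'll go 3 mm lower, close on the rod and pull in short steps.

Call:
apply_moves(deltas="0 0 0.003 0 0.25;0 0 0.003 0 0.05;0 0 0.003 0 0.05;0 0 0.003 0 0.05;0 0 0.003 0 0.05;0 0 0.003 0 0.05;0 0 0.003 0 0.05;0 0 0.003 0 0.05", force=20)

```text
t: 11.53
tool_pos: [510.3, 66.8, 0.3]
ee_rot: [0.0, 0.654, 0.757, 0.0]
force: [-1.2, -1.3, 2.6]
width: 9.1
grip_force: 18.8
```

Call:
apply_moves(deltas="0 -0.003 0 0 0.05;0 -0.006 0 0 0.05;0 -0.009 0 0 0.05;0 -0.012 0 0 0.05;0 -0.015 0 0 0.05;0 -0.017 0 0 0.05;0 -0.019 0 0 0.05;0 -0.021 0 0 0.05;0 -0.022 0 0 0.05;0 -0.022 0 0 0.05;0 -0.022 0 0 0.05")

```text
t: 12.45
tool_pos: [489.5, 64.3, 0.3]
ee_rot: [0.001, 0.654, 0.757, 0.001]
force: [5.4, -2.3, -0.0]
width: 9.1
grip_force: 19.1
```

```bash
python3 -c "
from rig import r;s=r.observe();print(s['tool_pos'],s['force'],s['wrist_torque'],s['width'])"
```

```text
[4.89514770e+02 6.42858859e+01 2.63152145e-01] [ 5.38499811 -2.28486884 -0.03726894] [-0.45773304 -1.01827098 -0.26526074] 9.136330164373115
```

Call:
apply_moves(deltas="0 -0.001 0 0 0.05;0 -0.002 0 0 0.05;0 -0.002 0 0 0.05;0 -0.002 0 0 0.05")

```text
t: 12.78
tool_pos: [489.4, 64.5, 0.5]
ee_rot: [0.002, 0.654, 0.757, 0.002]
force: [7.5, -0.6, -0.3]
width: 8.9
grip_force: 19.0
```

Call:
apply_moves(deltas="0 0 0 0 0.25;0 0 0 0 0.25;0 0 0 0 0.25;0 0 0 0 0.25;0 0 -0.02 0 0.25;0 0 -0.05 0 0.25;0 0 -0.09 0 0.5;0 0.04 -0.13 -0.5 0.8;0 0.08 -0.158 -0.9 0.8;0 0.105 -0.158 -1.2 0.8;0 0.105 -0.158 -1.57 0.8;0 0.105 -0.158 -1.57 0.8")

```text
t: 13.78
tool_pos: [590.9, 79.8, 158.2]
ee_rot: [-0.0, 0.386, 0.923, 0.0]
force: [-1.7, 0.2, -1.3]
width: 58.4
grip_force: 0.0
```

Call:
apply_moves(deltas="0 0 0 0 0.8;0 0 0 0 0.8")

```text
t: 13.95
tool_pos: [588.1, 79.0, 156.9]
ee_rot: [-0.002, 0.391, 0.921, -0.001]
force: [-0.1, -0.2, 0.1]
width: 71.5
grip_force: 0.0
```

```bash
python3 look.py w6 lock_center dial_grip bow; python3 -c "
from rig import r;print(r.observe()['width'])"
```

```text
13.95 [588.1  79.  156.9] tool y ang 0.7683470186176435 q [-0.22  0.58  0.09  1.66 -0.06  0.91  0.65]
lock_center 0.87 [569.6 -90.7   7.8] [147, 294] tool [-109.6 -130.7  149.2]
lock_center 0.59 [592.1  77.8  20.1] [282, 195] tool [ -4.1   2.5 136.7]
dial_grip 0.64 [592.8  82.   44.6] [286, 200] tool [ -1.5   5.8 112.2]
dial_grip 0.55 [567.5 -89.6  37. ] [135, 308] tool [-107.3 -131.7  120. ]
bow 0.58 [489.1  60.1  19.3] [178, 126] tool [ 54.8 -83.9 138. ]
74.60302766291095
```

View pics/w6.png

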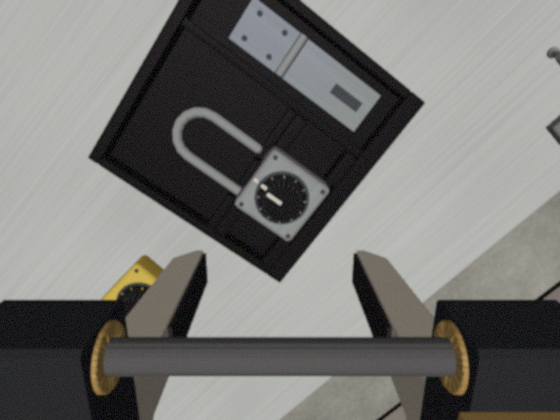

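The shackle is open by about 20 mm (bow at 180,130) and the pointer is still at the pip. I'll rotate across the y faces for the grasp.

Call:
apply_moves(deltas="0 0 0 -0.12 0.8;0 0 0 -0.24 0.8;0 0 0 -0.36 0.8;0 0 0 -0.48 0.8;0 0 0 -0.6 0.8;0 0 0 -0.72 0.8;0 0 0 -0.84 0.8;0 0 0 -0.945 0.8;0 0 0 -0.945 0.8;0 0 0 -0.945 0.8")

```text
t: 14.98
tool_pos: [589.9, 78.9, 157.9]
ee_rot: [-0.0, -0.071, 0.997, 0.0]
force: [0.1, -0.2, -0.8]
width: 74.8
grip_force: 0.0
```

```bash
python3 look.py w7 lock_center dial_grip
python3 - <<'E'
from h import *
L=np.load("last.npz");im=L["im"];M=L["M"];s=r.observe();m=q2m(s["ee_rot"]);print(s["width"],s["t"])
g=cv2.GaussianBlur(cv2.cvtColor(im,cv2.COLOR_RGB2GRAY),(3,3),0); u0,v0=px("wrist",M,[591,80,34]); print(u0,v0)
b=(g>75).astype(np.uint8)
b=cv2.morphologyEx(b,cv2.MORPH_CLOSE,cv2.getStructuringElement(2,(9,9)))
x=b[v0-60:v0+60,u0-60:u0+60]
x=cv2.morphologyEx(x,cv2.MORPH_OPEN,np.ones((15,15)))
n,l,st,ce=cv2.connectedComponentsWithStats(x); print(st,ce)
# dark disc (skirt): dark pixels surrounded by body
d=((g<75)).astype(np.uint8); 
cs,h=cv2.findContours(d[v0-60:v0+60,u0-60:u0+60],cv2.RETR_EXTERNAL,1)
for c in cs:
    a=cv2.contourArea(c)
    if 500<a<4000:
        (cu,cv_),rad=cv2.minEnclosingCircle(c); p=unp("wrist",M,cu+u0-60,cv_+v0-60,37); print("disc",a,rad,p,(m.T@(p-s["tool_pos"])).round(1))
E
```

```text
14.9833 [589.9  78.9 157.9] tool y ang 1.712588037635348 q [-0.06  0.58 -0.18  1.65  0.12  0.92  1.43]
lock_center 0.91 [571.8 -93.1  10.8] [86, 140] tool [  42.1 -167.8  147.1]
lock_center 0.75 [589.1  73.7  21.1] [274, 188] tool [  1.4  -5.  136.8]
dial_grip 0.87 [595.4  82.8  46.6] [283, 205] tool [ -6.1   3.1 111.3]
dial_grip 0.76 [566.  -86.5  36.6] [79, 138] tool [  47.  -160.4  121.3]
74.53581131869431 15.1333
280 195
[[    0     0   120   109 12143]
 [   24    23    23    23   476]
 [   72    24    23    22   461]
 [    0   109   120    11  1320]] [[ 59.56575805  55.56229927]
 [ 34.51470588  33.58403361]
 [ 83.56616052  33.92841649]
 [ 59.5        114.        ]]
disc 1931.0 26.004602432250977 [590.25819617  78.53563349  37.        ] [ -0.2  -0.6 121. ]
```

Call:
apply_moves(deltas="0 0 0.03 0 0.8;0 0 0.06 0 0.8;0 0 0.09 0 0.8;0 0 0.115 0 0.8;0 0 0.13 0 0.8;0 0 0.14 0 0.8;0 0 0.148 0 0.8;0 0 0.154 0 0.8;0 0 0.159 0 0.8;0 0 0.159 0 0.8")

```text
t: 15.97
tool_pos: [590.2, 79.0, -1.2]
ee_rot: [-0.0, -0.072, 0.997, -0.0]
force: [-0.6, 0.5, 0.2]
width: 74.7
grip_force: 0.0
```

Call:
apply_moves(deltas="0 0 0 0 0.55;0 0 0 0 0.55;0 0 0 0 0.55;0 0 0 0 0.55;0 0 0 0 0.55;0 0 0 0 0.55;0 0 0 0 0.55;0 0 0 0 0.55", force=50)

```text
t: 16.63
tool_pos: [590.9, 79.0, -0.2]
ee_rot: [0.001, -0.072, 0.997, -0.0]
force: [-0.0, -0.9, 5.2]
width: 59.5
grip_force: 50.0
```

Call:
apply_moves(deltas="0 0 -0.005 0 0.55;0 0 -0.015 0 0.55;0 0 -0.03 0 0.55;0 0 -0.05 0 0.55;0 0 -0.07 0 0.55;0 0 -0.09 0 0.55;0 0 -0.11 0 0.55;0 0 -0.13 0 0.55;0 0 -0.15 0 0.55;0 0 -0.168 0 0.55;0 0 -0.178 0 0.55;0 0 -0.18 0 0.55")

```text
t: 17.63
tool_pos: [590.3, 79.2, 180.8]
ee_rot: [0.001, -0.073, 0.997, 0.0]
force: [0.8, -0.5, -3.7]
width: 59.7
grip_force: 50.0
```

Call:
apply_moves(deltas="0 0 0 0 0.55;0 0 0 0 0.55;0 0 0 0 0.55;0 0 0 0 0.55")

```text
t: 17.97
tool_pos: [589.3, 78.8, 177.6]
ee_rot: [-0.002, -0.073, 0.997, -0.0]
force: [-0.3, -0.5, -3.8]
width: 59.5
grip_force: 50.0
```

```bash
python3 look.py w8 lock_center dial_grip bow; python3 -c "
from rig import r;s=r.observe();print(s['width'],s['grip_force'],s['force'],s['t'])"
```

```text
17.9667 [589.3  78.8 177.6] tool y ang 1.7161216763758238 q [-0.06  0.56 -0.18  1.62  0.12  0.97  1.44]
lock_center 0.67 [568.6 -90.7  11.6] [100, 135] tool [  44.6 -164.7  166.2]
lock_center 0.64 [585.5  78.5 194.8] [280, 263] tool [  3.8   0.2 -17.2]
dial_grip 0.67 [589.6  80.8 220.7] [284, 300] tool [ -0.4   1.9 -43.1]
dial_grip 0.6 [566.7 -89.6  38.6] [86, 136] tool [  46.4 -163.4  139.2]
bow 0.91 [484.1  65.1 196. ] [284, 27] tool [106.1   1.6 -18.1]
bow 0.83 [ 568.1 -172.1   17.6] [4, 121] tool [  56.8 -245.2  160.2]
59.74630349773763 49.98988330364227 [-0.01579207 -0.33985253 -3.49286872] 18.1667
```

View pics/w8.png

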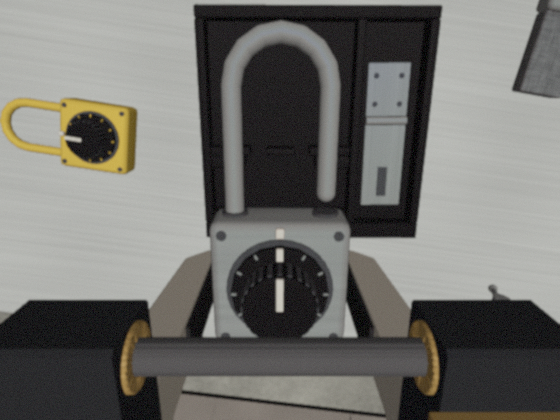

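The padlock is held level at z≈197 mm. Its shackle is open (bow 104 mm from the centre, at 280,30), the pointer is at the pip and the hasp is still in its bay. Handing in.

```bash
python3 -c "
from rig import r;print(r.finish_job())"
```

```text
the job is handed in; nothing more can be done
None
```

I turned the dial anticlockwise to the pip, pulled the shackle open about 20 mm with the padlock still in its bay, and handed the job in with the open padlock held level about 20 cm above the shelf; `finish_job()` returned no verdict.

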